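# Put a ring case into the one-way stock lane

### The arm

A 6-joint arm with a two-finger parallel gripper is mounted at the origin on the work surface. World frame = base frame: x ahead of the robot, y to its left, z up, the work surface at z = 0. Lengths are in mm, angles in rad, forces in N, time in s.
With the tool pointing down it reaches from about 375 to 750 mm from the base axis. Payload 9 kg.
Tool frame: the origin (TCP) lies midway between the tips of the shut fingers; the grasp point (between the pads) lies 19 mm behind it; z points along the fingers, y is the line along which they close (so a half turn about z gives the same grasp; the last joint's range is limited). The gripper opens to 85 mm and grips with 20 to 120 N. Pads are 22 mm wide; open, the fingers measure 114 mm over their backs; the gripper's body (76 mm by 85 mm) begins 54 mm behind the grasp point. The pads swing forward as they close: fully open they stand 13 mm farther back than shut.
Start: joints at [-1.364, 0.104, 0.097, 1.564, 0, 1.353], TCP at [247.296, -546.7, 231.331] pointing down, gripper open.
Joint ranges: [-2.99, 2.99], [-0.84, 1.86], [-1.1, 1.16], [-1.84, 2.11], [-1.51, 1.56], [-3.14, 3.14]. Speed limits (rad/s): [2.22, 2.22, 2.57, 3.14, 3.14, 3.14].

### API

Orientations are given as a rotation vector (axis times angle).
In Python, from plant import sensors, optics, close_job, models gives the robot as it stands.
- The arm moves only by the tool move_arm, never from a script. Its argument "commands" is a list of rows, each a list of 3 entries, a list of its own where there are three numbers: the opening in per cent of the stroke, from 0 (shut) to 100 (fully open), then the shift along the tool's x, y, z in mm, then the turn about the tool's z in rad. In form: [[jaw, [tx, ty, tz], roll], ...]. A call has exactly 5 rows; each row shifts and turns the commanded pose from where the row before left it, along the tool's axes as they then stand; what a row does not reach is not made up. A row lasts 1/10 s, in which the tool goes at most 50 mm and 8.59 degrees, less where a joint would pass 70% of its speed; a pose out of reach is approached as far as the arm can. A call with a gripper value outside its range is refused whole. The fingers move at their own pace and stop on an object; the grip force is fixed at half the most. Time passes only in rows, so rows that do not move let the fingers close, or fill a call up. It gives the time, the measured TCP pose, the force, the opening and the grip force at its end, in the units of the state.
- sensors.state(): the state, without advancing time (a new reading comes with each control period).
- optics.capture(name): name is "scene" or "top" or "wrist"; returns (picture, depth): 480x640x3 uint8, red, green, blue; 480x640 float32, mm along the optical axis (not along the pixel's ray), 0 where there is no reading.
- optics.camera_params(name): a dict with "mtx" (3x3 intrinsics, pixels), "rvec" (rotation vector, rad) and "tvec" (3), from world to camera coordinates, as OpenCV has them. Camera axes: x right, y down, z forward; pixel columns grow to the right and rows downward; lengths in mm; the calibration is good to about 2 mm. A picture is of the moment at which its call begins: read the wrist's pose just before it. camera_params takes no time and is no camera call; for the wrist camera it gives the pose at the moment of the call.
- close_job(): hands the job in; it is judged then, once.
Trained networks look in the newest picture that a camera, given by its name, has taken for a name from the list of things; names that differ only in an ending like _2 or _b are one class to them, and where a whole thing is asked for, a point or a joint stands for the part that bears it (a point fixed in the world has none). Each returns a list of dicts, best first, with "confidence" (0 to 1); they miss things now and then, are a little off and sometimes report something else, mostly with a low value. They report only what shows in the picture. A call takes as long as a camera call. They do not tell look-alikes from the thing itself.
- models.search_frame(camera, query): "rect" ([left, top, width, height] in pixels, round what is visible of it).
The state is a dict: "time_s": time; "qpos": joint angles; "qvel": joint speeds; "joint_torque": joint torques, N m; "tcp_pos": TCP position; "orientation": TCP orientation; "contact_force": force on the tool from outside, world axes, zero at the start; "wrist_torque": the same for the moment, N m; "finger_gap": finger opening in mm; "grip_force": force on a finger pad.
Only numpy, scipy, OpenCV 4.12 (cv2) and the standard library are available. Lean on these libraries where they do the work, as an engineer would, in place of code of your own. Each camera call takes 0.05 s, during which the arm holds its last target. There are 200 camera calls.

### The job

Stand the round wooden ring case in the open mouth of the metal stock lane, then push it from behind through the sprung flap and on until it meets the rubber stop, pressing it home with about 8 N for a moment and no harder. Draw your fingers back out of the lane slowly, so that the flap closes gently against them instead of snapping back. The case is left upright behind the shut flap, and the other pieces on the counter are not disturbed.

Things in the scene. Friction and masses are not known exactly. Their poses are not given: they have to be found in the camera images.
- case: round wooden ring case, an upright cylinder 60 mm in diameter and 45 mm high with a thin brass band, 0.11 to 0.22 kg; origin at the centre of its underside, z up. The piece to put into the lane. It starts on the counter beside the square case; the two may stand in either order.
- lane: fixed open-topped aluminium lane. Origin on the counter surface under the middle of the gate; x points along the lane, the way to push; y left, z up. Floor plate 4 mm thick, x = -115 to +195 mm. Side walls reach 34 mm above the counter; clear channel 67 mm wide (y = -33.5 to +33.5 mm). The flap stands across it at x = 0. The case fits before the flap with its middle at x = -78 mm.
- mouth (a point): middle of the lane's open end, on top of the floor plate; the walls flare outward over the first 20 mm (lane x = -115 to -95 mm). The fingers can come in from here or from above, behind the case.
- hinge (a point): top of the flap's upright hinge pin, at lane x = 0, y = +42 mm, 48 mm above the counter. The flap is a steel leaf 4 mm thick, 73 mm long from this axis, from 8 to 48 mm above the counter. Near the lane middle its tip reaches 60 to 65 mm past the gate and rests on a pusher only if part of that is nearer than this, so use one at least 15 mm deep along the lane (shut fingers are). Lane and flap are polished, slippery metal.
- pocket (a point): top middle of the recess behind the gate, on the left, into which the flap opens: there the channel is wider (to lane y = +50 mm); a slanted wall narrows it again from lane x = 78 to 104 mm.
- stop_zone (a point): middle of the stretch of lane floor in which the steel end stop with its rubber pad is clamped. The stop is set anew each time and its place is not measured: the pad's face lies anywhere from 7 mm before to 7 mm beyond this point along lane x and must be found by feel (or seen).
- flap (a joint): flap angle (rad): 0 shut across the channel; swings only inward (to 1.6), shut by a spring (0.05 Nm shut, 0.12 Nm wide open; a few N to push through). The case opens it to about 1.5. It drops off the case (middle 90 mm in) onto the pusher and follows it out. Let go when open it slams shut (over 4 rad/s in its last 0.4 rad); a pusher drawn straight back along the lane's middle at 40 mm/s or less lets it down gently.
- pad (a joint): how far (m) the rubber pad of the end stop is pressed in: 0 free, gives about 1 mm per 4 N (2 mm at 8 N), 6 mm at most. The pad is 50 mm wide, from 7 to 33 mm above the counter, facing the mouth (lane -x).
- square_case: bystander: square wooden ring case 54 x 54 x 45 mm, origin at the centre of its underside
- ring_cone: bystander: white ring stand, base 52 mm in diameter, cone 74 mm high with one ring on it; origin at the centre of its underside
- ring_tray: bystander: white tray 70 x 120 mm, 28 mm high with its rings; origin at the centre of its underside
There are look-alikes about, which are no part of the job. Of the things like the part that bears pad, leave any that is blue or purple; of the rest the larger one is meant.

How it is judged:
By the outcome, as a careful person would: the job done as asked, in the order asked, and still so for the second after the job is handed in, with the robot touching nothing.
It also fails if it takes over 67 s, if anything falls off the work surface, if the arm or the gripper's body presses on something with over 40 N, if the wrist force passes 120 N, or if a joint passes its speed limit or range.

## Working session

There is one attempt and no reset: what is moved stays moved. The work goes in short steps, Python scripts to look and compute and a tool call to move; the robot and the scene stay as the last step left them, time stands still between calls to the robot, and variables do not carry over. Pictures are saved under pics/ and viewed, at most 10 in all, crops included, and the job is handed in when it is done.

Besides the shell and the picture viewer there is one more tool, called after "Request:" as name(argument=value, ...) on one line, values as JSON. move_arm: Moves the arm, as the interface text tells. Its arguments: {"type":"object","properties":{"commands":{"type":"array","items":{"type":"array"}}},"required":["commands"]}

```bash
mkdir -p pics; ls; python3 - <<'E'
from plant import sensors, optics, models
import cv2,numpy as np
print(sensors.state())
for n in ["scene","top"]:
    p,d=optics.capture(n); cv2.imwrite(f"pics/{n}0.png",p[:,:,::-1]); np.save(f"{n}0.npy",d)
    c=optics.camera_params(n); print(n,c)
    for q in ["case","lane","square_case","flap","pad","hinge"]:
        print(q,[( [round(x) for x in r["rect"]],round(r["confidence"],2)) for r in models.search_frame(n,q)][:4])
E
```

```text
pics
{'time_s': 0.0, 'qpos': array([-1.36372308e+00,  1.04650565e-01,  9.64774734e-02,  1.56388672e+00,
        3.60945925e-06,  1.35310135e+00]), 'qvel': array([-1.34981698e-03, -5.26895502e-04,  2.80099035e-04, -4.69256592e-04,
       -8.15228941e-04,  9.31231816e-05]), 'joint_torque': array([ 7.97148023e-04, -5.56932771e+01,  5.03651440e+01,  1.68860232e-02,
       -3.48509575e-04, -1.76544057e-05]), 'tcp_pos': array([ 247.21077035, -546.35384827,  230.55536757]), 'orientation': array([-3.06976961e+00, -6.61953260e-01, -1.62033917e-05]), 'contact_force': array([ 0.86149003,  0.04598277, -0.41021109]), 'wrist_torque': array([-0.04763908, -0.01896539,  0.02475766]), 'grip_force': 0.0, 'finger_gap': 85.25270233396841}
scene {'mtx': array([[608.26591081,   0.        , 308.96856938],
       [  0.        , 608.26591081, 233.63693165],
       [  0.        ,   0.        ,   1.        ]]), 'rvec': array([ 1.20072313,  2.53847103, -0.75942921]), 'tvec': array([ 342.50937952, -329.43795968, 1495.17715097])}
case [([228, 131, 25, 30], 0.82)]
lane [([253, 187, 141, 128], 0.81)]
square_case [([153, 170, 35, 37], 0.75)]
flap [([297, 216, 28, 26], 0.86)]
pad [([340, 265, 22, 12], 0.59), ([305, 331, 14, 11], 0.42), ([368, 341, 27, 20], 0.4)]
hinge [([252, 181, 142, 134], 0.7)]
top {'mtx': array([[539.01837586,   0.        , 316.51363868],
       [  0.        , 539.01837586, 233.82695522],
       [  0.        ,   0.        ,   1.        ]]), 'rvec': array([ 2.15902498, -2.20234372,  0.08273791]), 'tvec': array([ 37.03615508, 570.53274754, 992.36030663])}
case [([464, 283, 35, 35], 0.96)]
lane [([235, 214, 163, 86], 0.95)]
square_case [([477, 181, 38, 34], 0.7)]
flap [([331, 241, 9, 40], 0.57)]
pad [([348, 331, 11, 29], 0.68), ([249, 160, 8, 18], 0.65), ([182, 187, 12, 26], 0.52), ([261, 235, 14, 27], 0.48)]
hinge [([230, 211, 173, 82], 0.78)]
```

View pics/top0.png

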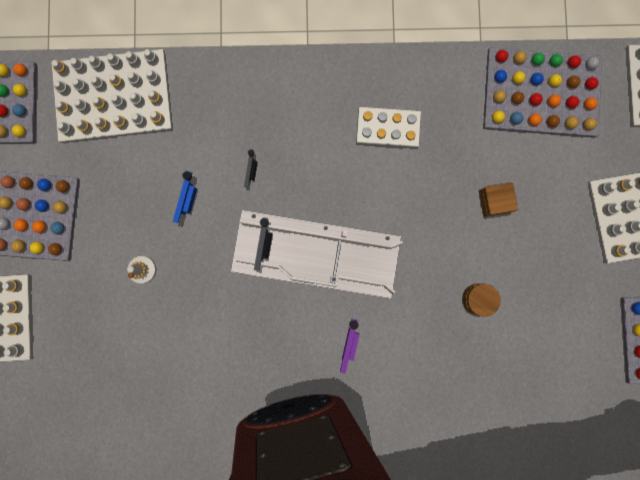

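View pics/scene0.png

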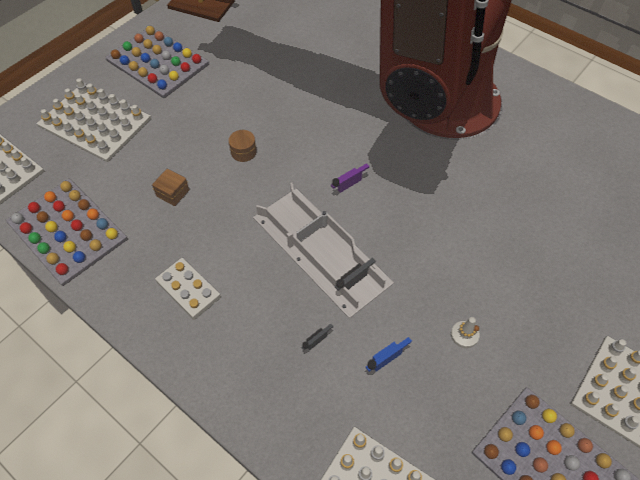

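The top view shows the round case at (482,300), the square case at (498,199) and the lane spanning (235–400, 212–297). The mouth is on the right, the flap runs (337,240)–(333,280), and its hinge is at about (333,280).

- **Candidates for the case:** round (482,300) or square (498,199). I choose the round one.
- **Candidates for the stop:** blue (186,198) and purple (350,346) are excluded. Of the small black one (251,170) and the larger dark one in the lane (263,243), I choose the one in the lane.

```bash
cat > h.py <<'E'
import numpy as np,cv2
from plant import optics,sensors
def cam(n):
    c=optics.camera_params(n); R=cv2.Rodrigues(c["rvec"])[0]; return c["mtx"],R,np.array(c["tvec"]).ravel()
def cloud(d,c):
    K,R,t=c; v,u=np.mgrid[:d.shape[0],:d.shape[1]]
    P=np.stack([(u-K[0,2])/K[0,0]*d,(v-K[1,2])/K[1,1]*d,d],-1)
    return (P-t)@R
def ray(px,z,c):
    K,R,t=c; px=np.atleast_2d(px).astype(float)
    r=np.c_[(px[:,0]-K[0,2])/K[0,0],(px[:,1]-K[1,2])/K[1,1],np.ones(len(px))]@R
    o=-R.T@t; return o+r*((z-o[2])/r[:,2])[:,None]
def proj(P,c):
    K,R,t=c; q=np.atleast_2d(P)@R.T+t; return (q@K.T)[:,:2]/q[:,2:]
E
python3 - <<'E'
from h import *
c=cam("top"); d=np.load("top0.npy"); W=cloud(d,c)
print("ground z",np.median(W[330:360,200:300,2]))
def reg(u0,u1,v0,v1,zl,zh):
    w=W[v0:v1,u0:u1].reshape(-1,3); return w[(w[:,2]>zl)&(w[:,2]<zh)]
for n,b in dict(case=(455,510,275,325),sq=(470,525,175,222)).items():
    p=reg(*b,38,55); print(n,len(p),p.mean(0).round(1),cv2.minAreaRect(p[:,:2].astype(np.float32)))
    print(cv2.minEnclosingCircle(p[:,:2].astype(np.float32)))
print(ray((482,300),45,c))
L=reg(225,410,205,305,2.5,60); print("lane",len(L),cv2.minAreaRect(L[:,:2].astype(np.float32)))
st=reg(245,275,212,275,36,90); print("stop",st.mean(0),st.min(0),st.max(0))
im=cv2.imread("pics/top0.png")
a=cv2.resize(im[200:310,225:415],None,fx=4,fy=4,interpolation=cv2.INTER_CUBIC)
b=cv2.resize(im[265:325,450:530],None,fx=2,fy=2,interpolation=cv2.INTER_CUBIC)
o=np.zeros((600,800,3),np.uint8); o[:440,:760]=a; o[445:565,:160]=b
cv2.imwrite("pics/crop1.png",o)
E
```

```text
ground z 0.13208055712019096
case 866 [ 443.7 -276.2   44.9] ((443.59686279296875, -276.7467041015625), (58.15890884399414, 59.51482009887695), 71.03160858154297)
((443.3925476074219, -276.7396240234375), 30.036245346069336)
sq 867 [ 629.3 -315.9   45. ] ((629.835205078125, -316.9507141113281), (54.169891357421875, 55.196563720703125), 7.6978631019592285)
((629.24853515625, -316.719482421875), 36.378028869628906)
[[ 442.51899118 -273.23971159   45.        ]]
lane 9739 ((533.6597290039062, 25.539886474609375), (353.987548828125, 189.47828674316406), 88.84839630126953)
stop [555.08368432 128.92228077  41.83887169] [505.14224785 108.09819737  36.04471291] [603.19291888 158.80606278  54.47284223]
```

View pics/crop1.png

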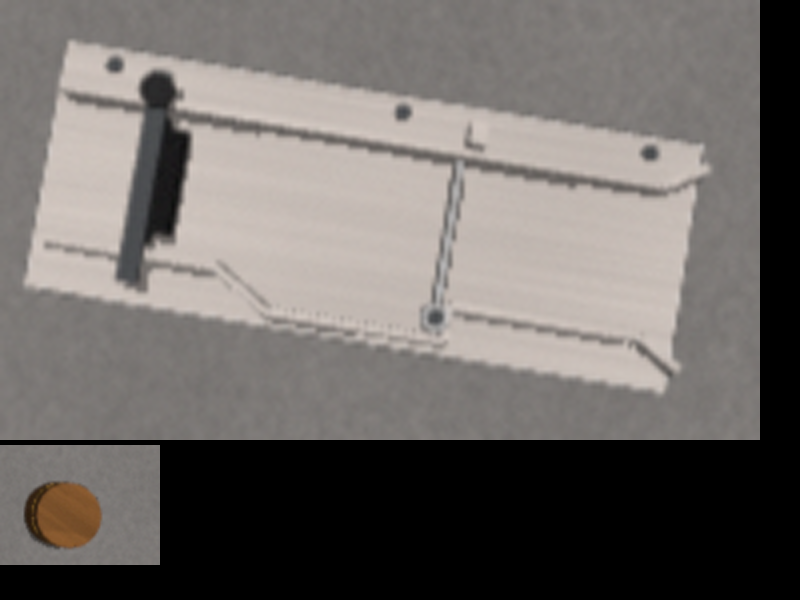

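The crop confirms the round case (lower left). In the lane crop, the plate corners are (68,40), (704,145), (662,392) and (25,287), the hinge is (434,317), and the pad face runs about (188,135)–(172,240).

```bash
python3 - <<'E'
from h import *
c=cam("top")
def C(*p): return np.array(p)/4.+np.array([225,200])-0.375
pl=ray(C((68,40),(704,145),(662,392),(25,287)),4,c); print(pl.round(1))
far=(pl[0]+pl[3])/2; near=(pl[1]+pl[2])/2
ax=(pl[0]-pl[1]+pl[3]-pl[2])[:2]; print("len",np.linalg.norm(ax)/2); ax/=np.linalg.norm(ax); ay=np.array([-ax[1],ax[0]])
print("ax",ax,"yaw",np.arctan2(ax[1],ax[0]))
h=ray(C((434,317)),48,c)[0,:2]; O=h-42*ay; print("hinge",h,"O from hinge",O)
print("near mouth", near[:2]," O from mouth x", near[:2]+115*ax, far[:2]-195*ax)
lo=lambda P:np.c_[(P[:,:2]-O)@ax,(P[:,:2]-O)@ay]
print("plate lane",lo(pl).round(1))
print("walls z34 right(top)",lo(ray(C((180,117),(460,160),(660,192)),34,c)).round(1))
print("walls left",lo(ray(C((470,316),(630,342),(60,246),(200,270)),34,c)).round(1))
print("flap tip z48",lo(ray(C((459,162)),48,c)).round(1))
print("pad face z33",lo(ray(C((189,135),(172,240)),33,c)).round(1))
# depth: wall strip cross section z~34 
W=cloud(np.load("top0.npy"),c); p=W[200:310,225:410].reshape(-1,3); l=lo(p)
for x0,x1 in ((-90,-10),(110,135)):
  for z0,z1 in((28,40),):
    m=(l[:,0]>x0)&(l[:,0]<x1)&(p[:,2]>z0)&(p[:,2]<z1)&(abs(l[:,1])<80); print(x0,np.histogram(l[m,1],bins=np.arange(-60,64,4)))
cs=np.array([[443.4,-275.5]]); print("case lane",lo(cs)); 
for x in(-150,-78,0,100): print(x,O+ax*x)
E
```

```text
[[ 622.1  168.8    4. ]
 [ 565.4 -135.2    4. ]
 [ 448.4 -111.6    4. ]
 [ 504.   190.4    4. ]]
len 308.1882049906382
ax [0.1823646  0.98323098] yaw 1.3874054805588154
hinge [486.21618789  -2.97325434] O from hinge [527.51188889 -10.63256756]
near mouth [ 506.89070216 -123.40547349]  O from mouth x [527.86263121 -10.33391123] [527.53222394 -12.11532421]
plate lane [[ 193.7  -60.3]
 [-115.6  -60. ]
 [-113.7   59.4]
 [ 193.4   59.7]]
walls z34 right(top) [[131.2 -30.3]
 [ -0.6 -31.7]
 [-94.6 -32.1]]
walls left [[-16.7  38.8]
 [-91.5  38.6]
 [175.9  37.9]
 [110.   38.3]]
flap tip z48 [[  0.1 -29.7]]
pad face z33 [[125.7 -22.8]
 [125.2  26.7]]
-90 (array([ 0,  0,  0,  0,  0, 50, 52,  0,  0,  0,  0,  0,  0,  0,  0,  0,  0,
        0,  0,  0,  0,  0,  0, 76, 23,  0,  0,  0,  0,  0]), array([-60, -56, -52, -48, -44, -40, -36, -32, -28, -24, -20, -16, -12,
        -8,  -4,   0,   4,   8,  12,  16,  20,  24,  28,  32,  36,  40,
        44,  48,  52,  56,  60]))
110 (array([ 0,  0,  0,  0,  0, 15, 17,  0,  4, 10,  8,  9,  8,  9, 10, 10, 10,
        9,  8,  8,  8,  1,  0, 21,  7,  0,  0,  0,  0,  0]), array([-60, -56, -52, -48, -44, -40, -36, -32, -28, -24, -20, -16, -12,
        -8,  -4,   0,   4,   8,  12,  16,  20,  24,  28,  32,  36,  40,
        44,  48,  52,  56,  60]))
case lane [[-275.76489517   34.39897112]]
-150 [ 500.15719882 -158.11721398]
-78 [513.28745006 -87.3245837 ]
0 [527.51188889 -10.63256756]
100 [545.74834894  87.69053006]
```

Request:
move_arm(commands=[[100,[0,0,0],-0.149],[100,[0,0,0],-0.149],[100,[0,0,0],-0.149],[100,[0,0,0],-0.149],[100,[0,0,0],-0.149]])

```text
time_s: 1.2
tcp_pos: [247.3, -546.7, 231.3]
orientation: [2.614, 1.743, -0.0]
contact_force: [0.4, 0.1, -0.1]
finger_gap: 85.3
grip_force: 0.0
```

Request:
move_arm(commands=[[100,[0,0,0],-0.149],[100,[0,0,0],-0.149],[100,[0,0,0],-0.149],[100,[0,0,0],-0.149],[100,[0,0,0],-0.149]])

```text
time_s: 1.7
tcp_pos: [247.3, -546.7, 231.4]
orientation: [1.8, 2.574, -0.0]
contact_force: [0.3, 1.2, -0.2]
finger_gap: 85.5
grip_force: 0.0
```

Request:
move_arm(commands=[[100,[0,0,0],-0.149],[100,[0,0,0],-0.149],[100,[0,0,0],-0.149],[100,[0,0,0],-0.149],[100,[0,0,0],-0.149]])

```text
time_s: 2.2
tcp_pos: [247.3, -546.7, 231.4]
orientation: [0.74, 3.053, -0.0]
contact_force: [-0.3, -0.4, -0.7]
finger_gap: 85.2
grip_force: 0.0
```

Request:
move_arm(commands=[[100,[0,0,0],-0.149],[100,[0,0,0],-0.149],[100,[-20,40,0],0],[100,[-20,40,0],0],[100,[-20,40,0],0]])

```text
time_s: 2.7
tcp_pos: [328.7, -438.6, 231.3]
orientation: [0.29, 3.128, -0.0]
contact_force: [0.4, -0.2, -0.1]
finger_gap: 85.5
grip_force: 0.0
```

Request:
move_arm(commands=[[100,[-20,36,0],0],[100,[-20,36,10],0],[100,[-20,36,20],0],[100,[-18,36,20],0],[100,[-5,37,10],0]])

```text
time_s: 3.2
tcp_pos: [443.7, -275.1, 169.5]
orientation: [-0.287, -3.128, -0.001]
contact_force: [-0.7, -0.5, 0.1]
finger_gap: 85.6
grip_force: 0.0
```

```bash
python3 - <<'E'
from h import *
from plant import models
for n in("wrist","top"):
    c=cam(n); s=sensors.state()
    p,d=optics.capture(n); cv2.imwrite(f"pics/{n}1.png",p[:,:,::-1]); np.save(f"{n}1.npy",d)
    print(s["tcp_pos"],"campos",-c[1].T@c[2])
    W=cloud(d,c).reshape(-1,3); m=(W[:,2]>40)&(W[:,2]<50)&(np.hypot(W[:,0]-443,W[:,1]+275)<45)&(d.reshape(-1)>0)
    w=W[m,:2].astype(np.float32); print(n,len(w))
    if len(w)>20: print(w.mean(0),cv2.minEnclosingCircle(w),w.min(0),w.max(0))
E
```

```text
[ 443.72206931 -275.07135538  169.53591781] campos [ 365.52486755 -261.08590754  312.56746369]
wrist 4976
[ 441.10547 -277.8294 ] ((442.57611083984375, -278.02301025390625), 29.93719482421875) [ 412.66583 -307.92157] [ 471.88596 -248.40782]
[ 444.09317141 -270.01000684  168.49140671] campos [ 492.29354349   24.50371143 1033.78184649]
top 272
[ 439.8961  -273.30914] ((443.7763977050781, -276.94287109375), 30.0504150390625) [ 415.06122 -298.1119 ] [ 473.23828 -246.969  ]
```

Request:
move_arm(commands=[[100,[0,0,0],0],[100,[0,0,0],0],[100,[0,0,15],0],[100,[0,0,15],0],[100,[0,0,0],0]])

```text
time_s: 3.8
tcp_pos: [441.5, -276.3, 138.0]
orientation: [-0.29, -3.125, -0.004]
contact_force: [-0.3, 0.2, 0.0]
finger_gap: 85.4
grip_force: 0.0
```

Request:
move_arm(commands=[[100,[-1,0,25],0],[100,[0,0,30],0],[100,[0,0,30],0],[100,[0,0,25],0],[100,[0,0,10],0]])

```text
time_s: 4.3
tcp_pos: [442.4, -275.9, 18.4]
orientation: [-0.289, -3.125, -0.004]
contact_force: [-0.3, 0.5, 0.6]
finger_gap: 85.6
grip_force: 0.0
```

Request:
move_arm(commands=[[100,[0,0,6],0],[100,[0,0,4],0],[100,[0,0,0],0],[100,[0,0,0],0],[80,[0,0,0],0]])

```text
time_s: 4.8
tcp_pos: [444.4, -277.6, 12.2]
orientation: [0.288, 3.127, -0.002]
contact_force: [-0.1, 0.9, 0.2]
finger_gap: 73.1
grip_force: 0.0
```

Request:
move_arm(commands=[[74,[0,0,0],0],[72,[0,0,0],0],[68,[0,0,0],0],[60,[0,0,0],0],[50,[0,0,0],0]])

```text
time_s: 5.3
tcp_pos: [444.2, -277.6, 12.2]
orientation: [0.288, 3.128, -0.002]
contact_force: [-2.1, -0.2, 6.9]
finger_gap: 58.6
grip_force: 63.1
```

Request:
move_arm(commands=[[40,[0,0,0],0],[40,[0,0,0],0],[40,[0,0,-10],0],[40,[0,0,-15],0],[40,[0,0,-15],0]])

```text
time_s: 5.8
tcp_pos: [443.9, -277.0, 52.6]
orientation: [-0.288, -3.128, -0.0]
contact_force: [-0.4, 0.9, -1.7]
finger_gap: 58.6
grip_force: 64.6
```

Request:
move_arm(commands=[[40,[0,0,-20],0],[40,[0,20,-15],0],[40,[-6,35,0],0],[40,[-8,40,0],0],[40,[-8,40,0],0]])

```text
time_s: 6.3
tcp_pos: [490.9, -147.5, 88.0]
orientation: [0.29, 3.126, -0.001]
contact_force: [0.8, -0.7, -1.4]
finger_gap: 58.5
grip_force: 64.8
```

Request:
move_arm(commands=[[40,[-7,35,0],0],[40,[-4,20,0],0],[40,[-1,9,0],0],[40,[0,0,0],0],[40,[0,0,0],0]])

```text
time_s: 6.8
tcp_pos: [513.6, -88.4, 86.8]
orientation: [0.289, 3.128, -0.001]
contact_force: [-0.3, -0.2, -1.5]
finger_gap: 58.4
grip_force: 64.9
```

```bash
python3 - <<'E'
from h import *
O=np.array([527.5,-10.6]);ax=np.array([.18236,.98323]);ay=np.array([-.98323,.18236])
lo=lambda P:np.c_[(P[:,:2]-O)@ax,(P[:,:2]-O)@ay]
for n in("wrist","top"):
    c=cam(n); s=sensors.state()
    p,d=optics.capture(n); cv2.imwrite(f"pics/{n}2.png",p[:,:,::-1]); np.save(f"{n}2.npy",d)
    print(s["tcp_pos"],lo(s["tcp_pos"][None]),s["contact_force"])
    W=cloud(d,c).reshape(-1,3); W=W[d.reshape(-1)>0]; l=lo(W)
    k=(abs(l[:,0]+78)<45)&(abs(l[:,1])<45)
    print(np.histogram(W[k,2],bins=np.arange(0,160,6)))
    z=s["tcp_pos"][2]+(45-12.2); m=k&(abs(W[:,2]-z)<3); 
    if m.sum()>20: print(z,cv2.minEnclosingCircle(l[m].astype(np.float32)),l[m].min(0),l[m].max(0))
    m=(W[:,2]>31)&(W[:,2]<37)
    for x0,x1 in((-95,-60),(-60,-10)):
        mm=m&(l[:,0]>x0)&(l[:,0]<x1)&(abs(l[:,1])<50); print(x0,np.histogram(l[mm,1],bins=np.arange(-44,46,2)))
E
```

```text
[513.63959988 -88.43386707  86.77927251] [[-79.05617569  -0.56582279]] [-0.26833714 -0.19596854 -1.4938455 ]
(array([ 8139,   339,   271,   287,   305,  1384,     8,     0,     0,
           0,     0,     0,    70,   487,   547,   631,   984,  1407,
        1495, 11781, 11675,  1449,   910,  1870,  2933,   481]), array([  0,   6,  12,  18,  24,  30,  36,  42,  48,  54,  60,  66,  72,
        78,  84,  90,  96, 102, 108, 114, 120, 126, 132, 138, 144, 150,
       156]))
119.57927250602778 ((-79.33204650878906, 5.486730575561523), 43.071624755859375) [-122.40330816  -28.7894882 ] [-36.26078882  31.19654973]
-95 (array([  0,   0,   0,   0,   0,   0,   0,   0,   0,   0,   0,   0,   0,
         0,   0,   0,   0,   0,   0,   0,   0,   0,   0,   0,   0,   0,
         0,   0,   0,   0,   0,   0,   0,   0,   0,   0,   0,   0,   2,
       258, 304,  12,   0,   0]), array([-44, -42, -40, -38, -36, -34, -32, -30, -28, -26, -24, -22, -20,
       -18, -16, -14, -12, -10,  -8,  -6,  -4,  -2,   0,   2,   4,   6,
         8,  10,  12,  14,  16,  18,  20,  22,  24,  26,  28,  30,  32,
        34,  36, 
[... 1112 characters left out ...]
42, -40, -38, -36, -34, -32, -30, -28, -26, -24, -22, -20,
       -18, -16, -14, -12, -10,  -8,  -6,  -4,  -2,   0,   2,   4,   6,
         8,  10,  12,  14,  16,  18,  20,  22,  24,  26,  28,  30,  32,
        34,  36,  38,  40,  42,  44]))
-60 (array([ 0,  0,  3, 27, 27,  0,  0,  0,  0,  0,  0,  0,  0,  0,  0,  0,  0,
        0,  0,  0,  0,  0,  0,  0,  0,  0,  0,  0,  0,  0,  0,  0,  0,  0,
        0,  0,  0,  0, 14, 29,  9,  0,  0,  0]), array([-44, -42, -40, -38, -36, -34, -32, -30, -28, -26, -24, -22, -20,
       -18, -16, -14, -12, -10,  -8,  -6,  -4,  -2,   0,   2,   4,   6,
         8,  10,  12,  14,  16,  18,  20,  22,  24,  26,  28,  30,  32,
        34,  36,  38,  40,  42,  44]))
```

View pics/wrist2.png

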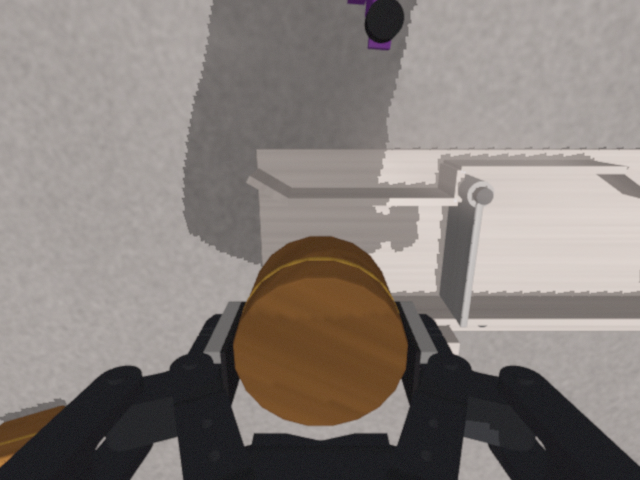

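The wrist view shows the case held at (320,340). The left wall, hinge (481,193) and flap are visible, and the case is about 1 mm left of the lane middle. I'll correct that and lower it.

Request:
move_arm(commands=[[40,[-1,1,15],0],[40,[0,0,20],0],[40,[0,0,16],0],[40,[0,0,10],0],[40,[0,0,3],0]])

```text
time_s: 7.4
tcp_pos: [513.7, -86.8, 20.4]
orientation: [-0.289, -3.126, -0.001]
contact_force: [-0.1, 0.4, -1.8]
finger_gap: 58.2
grip_force: 64.9
```

Request:
move_arm(commands=[[40,[0,0,2],0],[40,[0,0,1],0],[40,[0,0,1],0],[40,[0,0,0.5],0],[40,[0,0,0],0]])

```text
time_s: 7.9
tcp_pos: [515.1, -86.9, 18.1]
orientation: [0.288, 3.128, -0.0]
contact_force: [0.9, 0.6, -2.4]
finger_gap: 58.8
grip_force: 64.9
```

Request:
move_arm(commands=[[40,[0,0,0.5],0],[40,[0,0,0.5],0],[40,[0,0,0.5],0],[40,[0,0,0],0],[40,[0,0,0],0]])

```text
time_s: 8.4
tcp_pos: [514.8, -86.9, 16.3]
orientation: [-0.288, -3.128, 0.0]
contact_force: [-0.5, 1.0, -2.4]
finger_gap: 58.5
grip_force: 64.9
```

Request:
move_arm(commands=[[40,[0,0,0.5],0],[40,[0,0,0.5],0],[40,[0,0,0],0],[40,[0,0,0],0],[40,[0,0,0],0]])

```text
time_s: 8.9
tcp_pos: [515.4, -87.1, 16.2]
orientation: [0.288, 3.127, -0.001]
contact_force: [-2.0, 1.2, 4.7]
finger_gap: 58.8
grip_force: 65.6
```

Request:
move_arm(commands=[[72,[0,0,0],0],[75,[0,0,0],0],[80,[0,0,0],0],[90,[0,0,0],0],[95,[0,0,0],0]])

```text
time_s: 9.4
tcp_pos: [514.8, -86.9, 15.2]
orientation: [-0.288, -3.128, 0.0]
contact_force: [-0.7, -1.3, 0.2]
finger_gap: 81.0
grip_force: 0.0
```

Request:
move_arm(commands=[[95,[0,0,0],0],[95,[0,0,-10],0],[95,[0,0,-25],0],[95,[0,0,-30],0],[95,[0,-15,-5],0]])

```text
time_s: 9.9
tcp_pos: [514.2, -101.8, 89.8]
orientation: [0.285, 3.123, -0.003]
contact_force: [-0.0, 0.0, 1.0]
finger_gap: 81.3
grip_force: 0.0
```

Request:
move_arm(commands=[[60,[0,-25,0],0],[20,[0,-25,0],0],[0,[0,-12,0],0],[0,[0,0,0],0],[0,[0,0,0],0]])

```text
time_s: 10.4
tcp_pos: [500.7, -162.2, 85.2]
orientation: [-0.289, -3.128, -0.001]
contact_force: [-0.8, -0.4, 0.2]
finger_gap: 7.8
grip_force: 0.0
```

```bash
python3 - <<'E'
from h import *
O=np.array([527.5,-10.6]);ax=np.array([.18236,.98323]);ay=np.array([-.98323,.18236])
lo=lambda P:np.c_[(P[:,:2]-O)@ax,(P[:,:2]-O)@ay]
c=cam("wrist"); s=sensors.state()
p,d=optics.capture("wrist"); cv2.imwrite("pics/wrist3.png",p[:,:,::-1])
print(s["tcp_pos"],lo(s["tcp_pos"][None]),s["contact_force"],s["finger_gap"])
W=cloud(d,c).reshape(-1,3); W=W[d.reshape(-1)>0]; l=lo(W)
m=(abs(W[:,2]-49)<4)&(abs(l[:,0]+78)<40)&(abs(l[:,1])<40)
print(W[m,2].mean(),cv2.minEnclosingCircle(l[m].astype(np.float32)),l[m].min(0),l[m].max(0))
E
```

```text
[ 500.65505316 -162.2249598    85.19918543] [[-153.97765373   -1.25557058]] [-0.80008404 -0.43785299  0.21800856] 7.822399121447265
49.416616634245784 ((-77.49407958984375, -0.35133299231529236), 30.219921112060547) [-107.39342415  -30.24905733] [-47.88899346  29.47392815]
```

View pics/wrist3.png

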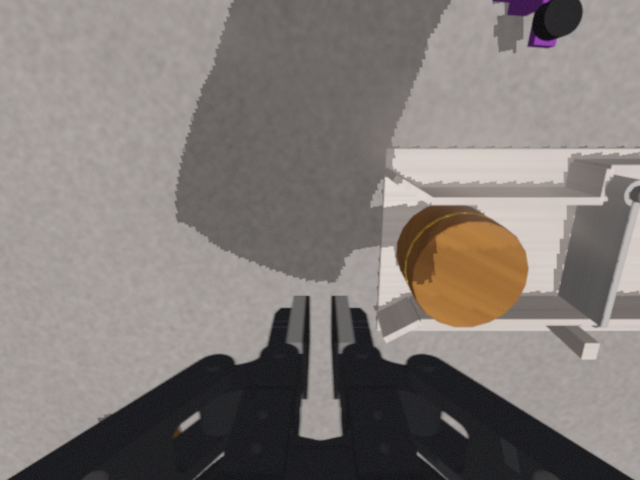

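The case is upright in the mouth, centred near (462,270), with its top at 49 mm. The fingers are behind it, outside the lane. Next I'll lower them and push.

Request:
move_arm(commands=[[0,[1,0,20],0],[0,[0,0,25],0],[0,[0,0,20],0],[0,[0,0,8],0],[0,[0,0,0],0]])

```text
time_s: 10.95
tcp_pos: [499.1, -161.2, 11.3]
orientation: [-0.287, -3.127, -0.002]
contact_force: [0.6, -0.0, -0.2]
finger_gap: 0.4
grip_force: 0.0
```

Request:
move_arm(commands=[[0,[0,5,0],0],[0,[0,5,0],0],[0,[0,5,0],0],[0,[0,5,0],0],[0,[0,4,0],0]])

```text
time_s: 11.45
tcp_pos: [504.5, -138.3, 12.6]
orientation: [0.288, 3.128, -0.0]
contact_force: [-1.3, 0.1, -0.2]
finger_gap: -0.2
grip_force: 0.0
```

Request:
move_arm(commands=[[0,[0,4,0],0],[0,[0,4,0],0],[0,[0,4,0],0],[0,[0,4,0],0],[0,[0,4,0],0]])

```text
time_s: 11.95
tcp_pos: [507.9, -118.9, 12.3]
orientation: [0.288, 3.128, -0.0]
contact_force: [-0.4, -0.3, 0.2]
finger_gap: 0.1
grip_force: 0.3
```

Request:
move_arm(commands=[[0,[0,5,0],0],[0,[0,5,0],0],[0,[0,5,0],0],[0,[0,5,0],0],[0,[0,5,0],0]])

```text
time_s: 12.45
tcp_pos: [512.5, -94.1, 12.3]
orientation: [0.288, 3.128, -0.0]
contact_force: [-0.0, -0.1, 0.9]
finger_gap: 0.1
grip_force: 0.3
```

Request:
move_arm(commands=[[0,[0,5,0],0],[0,[0,5,0],0],[0,[0,5,0],0],[0,[0,5,0],0],[0,[0,5,0],0]])

```text
time_s: 12.95
tcp_pos: [517.2, -69.8, 12.4]
orientation: [0.289, 3.128, -0.001]
contact_force: [1.0, -3.5, 0.4]
finger_gap: -0.3
grip_force: 1.6
```

Request:
move_arm(commands=[[0,[0,5,0],0],[0,[0,5,0],0],[0,[0,5,0],0],[0,[0,5,0],0],[0,[0,5,0],0]])

```text
time_s: 13.45
tcp_pos: [521.6, -45.1, 12.3]
orientation: [-0.288, -3.128, 0.0]
contact_force: [-1.0, -3.5, -0.1]
finger_gap: -0.2
grip_force: 1.8
```

Request:
move_arm(commands=[[0,[0,5,0],0],[0,[0,5,0],0],[0,[0,5,0],0],[0,[0,5,0],0],[0,[0,5,0],0]])

```text
time_s: 13.95
tcp_pos: [526.1, -20.3, 12.3]
orientation: [-0.288, -3.128, -0.0]
contact_force: [-0.7, -2.4, 1.7]
finger_gap: -0.1
grip_force: 1.4
```

Request:
move_arm(commands=[[0,[0,5,0],0],[0,[0,5,0],0],[0,[0,5,0],0],[0,[0,5,0],0],[0,[0,4,0],0]])

```text
time_s: 14.45
tcp_pos: [530.5, 3.3, 12.3]
orientation: [-0.288, -3.128, -0.0]
contact_force: [-1.2, -1.5, 1.1]
finger_gap: -0.3
grip_force: 1.1
```

Request:
move_arm(commands=[[0,[0,5,0],0],[0,[0,5,0],0],[0,[0,5,0],0],[0,[0,4,0],0],[0,[0,3,0],0]])

```text
time_s: 14.95
tcp_pos: [534.5, 24.9, 12.2]
orientation: [-0.288, -3.128, -0.0]
contact_force: [-0.6, -0.8, 1.1]
finger_gap: 0.1
grip_force: 0.6
```

Request:
move_arm(commands=[[0,[0,1,0],0],[0,[0,1,0],0],[0,[0,1,0],0],[0,[0,1,0],0],[0,[0,0,0],0]])

```text
time_s: 15.45
tcp_pos: [535.2, 28.5, 12.2]
orientation: [-0.288, -3.128, -0.0]
contact_force: [-0.1, 0.1, 0.2]
finger_gap: -0.3
grip_force: 0.0
```

Request:
move_arm(commands=[[0,[0,1,0],0],[0,[0,1,0],0],[0,[0,1,0],0],[0,[0,1,0],0],[0,[0,1,0],0]])

```text
time_s: 15.95
tcp_pos: [536.2, 33.4, 12.3]
orientation: [0.288, 3.128, 0.0]
contact_force: [1.2, -0.6, -0.3]
finger_gap: -0.1
grip_force: 0.0
```

```bash
python3 - <<'E'
from h import *
c=cam("top"); p,d=optics.capture("top"); s=sensors.state(); print(s["tcp_pos"],s["contact_force"])
cv2.imwrite("pics/t4.png",cv2.resize(p[200:310,225:415,::-1],None,fx=4,fy=4,interpolation=cv2.INTER_CUBIC))
E
```

```text
[536.23896447  33.50841375  12.29156449] [ 0.4798996  -0.48260056  1.10068834]
```

View pics/t4.png

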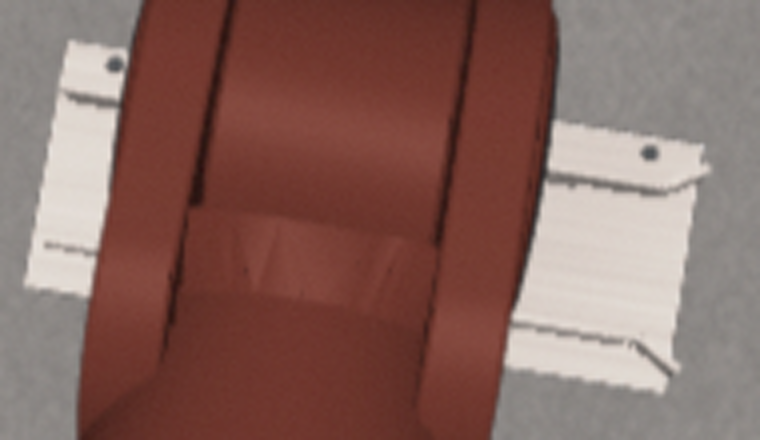

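The arm hides the lane from the top camera, so I'll use the wrist camera.

```bash
python3 - <<'E'
from h import *
O=np.array([527.5,-10.6]);ax=np.array([.18236,.98323]);ay=np.array([-.98323,.18236])
lo=lambda P:np.c_[(P[:,:2]-O)@ax,(P[:,:2]-O)@ay]
c=cam("wrist"); p,d=optics.capture("wrist"); s=sensors.state(); print(lo(s["tcp_pos"][None]),s["contact_force"])
cv2.imwrite("pics/w5.png",p[:,:,::-1])
W=cloud(d,c).reshape(-1,3); W=W[d.reshape(-1)>0]; l=lo(W)
m=(abs(W[:,2]-49)<2.5)&(l[:,0]>50)&(l[:,0]<135)&(abs(l[:,1])<34)
print(m.sum(),cv2.minEnclosingCircle(l[m].astype(np.float32)),l[m].min(0),l[m].max(0))
E
```

```text
[[44.82412672 -0.7220976 ]] [ 0.9774149  -1.12704853  0.13538688]
13862 ((92.40323638916016, -8.274822235107422), 49.38294982910156) [ 50.01221871 -33.62239354] [134.78444249  27.36771004]
```

View pics/w5.png

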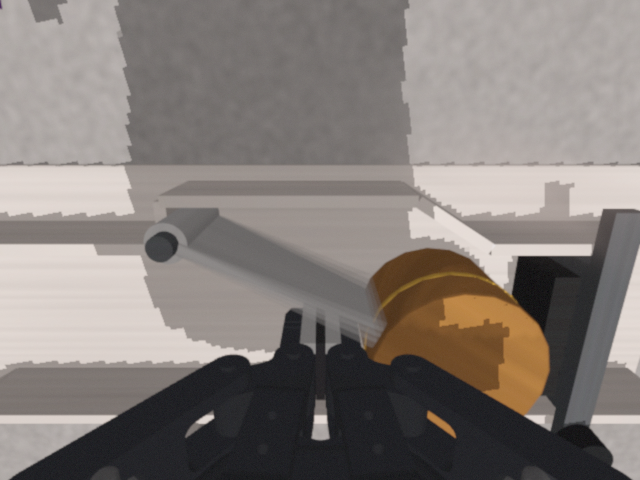

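The wrist view shows the flap coming off the case onto the fingers (tip near (370,315)). The case is upright at (455,330), just short of the pad at about (545,330).

Request:
move_arm(commands=[[0,[0,1,0],0],[0,[0,1,0],0],[0,[0,1,0],0],[0,[0,0,0],0],[0,[0,0,0],0]])

```text
time_s: 16.55
tcp_pos: [536.8, 36.3, 12.4]
orientation: [0.288, 3.128, 0.0]
contact_force: [1.2, -1.8, 0.4]
finger_gap: -0.3
grip_force: 0.8
```

Request:
move_arm(commands=[[0,[0,1,0],0],[0,[0,1,0],0],[0,[0,0,0],0],[0,[0,0,0],0],[0,[0,0,0],0]])

```text
time_s: 17.05
tcp_pos: [537.1, 38.2, 12.3]
orientation: [0.288, 3.128, 0.0]
contact_force: [0.7, -0.9, 1.0]
finger_gap: -0.2
grip_force: 0.9
```

Request:
move_arm(commands=[[0,[0,0.5,0],0],[0,[0,0.5,0],0],[0,[0,0,0],0],[0,[0,0,0],0],[0,[0,0,0],0]])

```text
time_s: 17.55
tcp_pos: [537.3, 39.2, 12.3]
orientation: [0.288, 3.128, -0.0]
contact_force: [0.6, -1.9, 0.1]
finger_gap: 0.1
grip_force: 1.0
```

Request:
move_arm(commands=[[0,[0,0.5,0],0],[0,[0,0.5,0],0],[0,[0,0,0],0],[0,[0,0,0],0],[0,[0,0,0],0]])

```text
time_s: 18.05
tcp_pos: [537.4, 40.2, 12.3]
orientation: [0.288, 3.128, -0.0]
contact_force: [1.0, -1.6, 1.3]
finger_gap: 0.1
grip_force: 0.9
```

Request:
move_arm(commands=[[0,[0,0.5,0],0],[0,[0,0.5,0],0],[0,[0,0,0],0],[0,[0,0,0],0],[0,[0,0,0],0]])

```text
time_s: 18.55
tcp_pos: [537.6, 41.2, 12.3]
orientation: [0.288, 3.128, 0.0]
contact_force: [1.3, -1.5, -0.2]
finger_gap: 0.0
grip_force: 0.9
```

Request:
move_arm(commands=[[0,[0,0.5,0],0],[0,[0,0.5,0],0],[0,[0,0,0],0],[0,[0,0,0],0],[0,[0,0,0],0]])

```text
time_s: 19.05
tcp_pos: [537.8, 41.9, 12.3]
orientation: [0.289, 3.128, -0.001]
contact_force: [0.1, -4.9, -0.2]
finger_gap: 0.1
grip_force: 2.3
```

Request:
move_arm(commands=[[0,[0,0.4,0],0],[0,[0,0.4,0],0],[0,[0,0,0],0],[0,[0,0,0],0],[0,[0,0,0],0]])

```text
time_s: 19.55
tcp_pos: [538.0, 42.5, 12.4]
orientation: [0.289, 3.128, -0.001]
contact_force: [1.0, -5.6, 1.5]
finger_gap: 0.1
grip_force: 3.2
```

```bash
python3 - <<'E'
from h import *
f=[]
for i in range(4):
    s=sensors.state(); f.append(s["contact_force"]); print(s["tcp_pos"].round(2),s["contact_force"].round(2),round(s["grip_force"],2)); optics.capture("scene")
print(np.mean(f,0)[:2]@np.array([.18236,.98323]))
E
```

```text
[538.02  42.54  12.35] [ 1.02 -5.61  1.49] 3.17
[538.    42.51  12.36] [ 0.07 -5.76 -0.2 ] 3.17
[538.02  42.55  12.37] [-0.67 -6.13  0.87] 3.17
[538.02  42.53  12.37] [ 0.01 -5.64  0.66] 3.17
-5.667518224629489
```

Request:
move_arm(commands=[[0,[0,0.4,0],0],[0,[0,0.4,0],0],[0,[0,0.4,0],0],[0,[0,0,0],0],[0,[0,0,0],0]])

```text
time_s: 20.25
tcp_pos: [538.2, 43.3, 12.4]
orientation: [0.289, 3.128, -0.003]
contact_force: [-0.3, -9.2, 2.1]
finger_gap: 0.1
grip_force: 4.5
```

```bash
python3 - <<'E'
from h import *
f=[]
for i in range(4):
    s=sensors.state(); f.append(s["contact_force"]); print(s["tcp_pos"].round(2),s["contact_force"].round(2),round(s["grip_force"],2)); optics.capture("scene")
print(np.mean(f,0)[:2]@np.array([.18236,.98323]))
E
```

```text
[538.21  43.27  12.44] [-0.27 -9.23  2.11] 4.5
[538.24  43.23  12.47] [-0.73 -8.36  2.7 ] 4.49
[538.21  43.25  12.45] [-1.04 -8.83  2.79] 4.49
[538.24  43.26  12.45] [-0.68 -8.59  1.22] 4.49
-8.726859926402055
```

Pad load is about 7.5–8 N and has been held for over 0.5 s. Now I'll draw straight back at 30 mm/s.

Request:
move_arm(commands=[[0,[0,-0.5,0],0],[0,[0,-1,0],0],[0,[0,-2,0],0],[0,[0,-2.5,0],0],[0,[0,-3,0],0]])

```text
time_s: 20.95
tcp_pos: [536.5, 35.4, 12.3]
orientation: [0.288, 3.128, 0.001]
contact_force: [0.6, -0.7, 0.2]
finger_gap: -0.1
grip_force: 0.8
```

Request:
move_arm(commands=[[0,[0,-3,0],0],[0,[0,-3,0],0],[0,[0,-3,0],0],[0,[0,-3,0],0],[0,[0,-3,0],0]])

```text
time_s: 21.45
tcp_pos: [533.8, 20.2, 12.3]
orientation: [0.288, 3.128, -0.0]
contact_force: [1.4, -0.8, 0.3]
finger_gap: -0.1
grip_force: 0.8
```

Request:
move_arm(commands=[[0,[0,-3,0],0],[0,[0,-3,0],0],[0,[0,-3,0],0],[0,[0,-3,0],0],[0,[0,-3,0],0]])

```text
time_s: 21.95
tcp_pos: [531.0, 5.5, 12.3]
orientation: [0.288, 3.128, -0.0]
contact_force: [0.9, -1.3, -0.8]
finger_gap: -0.0
grip_force: 0.9
```

Request:
move_arm(commands=[[0,[0,-3,0],0],[0,[0,-3,0],0],[0,[0,-3,0],0],[0,[0,-3,0],0],[0,[0,-3,0],0]])

```text
time_s: 22.45
tcp_pos: [528.2, -9.3, 12.3]
orientation: [-0.288, -3.128, 0.0]
contact_force: [0.6, -1.3, 0.4]
finger_gap: -0.1
grip_force: 0.9
```

Request:
move_arm(commands=[[0,[0,-3,0],0],[0,[0,-3,0],0],[0,[0,-3,0],0],[0,[0,-3,0],0],[0,[0,-3,0],0]])

```text
time_s: 22.95
tcp_pos: [525.4, -24.0, 12.2]
orientation: [-0.288, -3.128, 0.0]
contact_force: [-0.0, -0.9, 1.2]
finger_gap: -0.3
grip_force: 0.7
```

Request:
move_arm(commands=[[0,[0,-3,0],0],[0,[0,-3,0],0],[0,[0,-3,0],0],[0,[0,-3,0],0],[0,[0,-3,0],0]])

```text
time_s: 23.45
tcp_pos: [522.7, -38.6, 12.2]
orientation: [-0.288, -3.128, -0.0]
contact_force: [0.4, -0.5, -0.4]
finger_gap: -0.2
grip_force: 0.0
```

Request:
move_arm(commands=[[0,[0,-3,0],0],[0,[0,-3,0],0],[0,[0,-3,0],0],[0,[0,-3,0],0],[0,[0,-3,0],0]])

```text
time_s: 23.95
tcp_pos: [520.0, -53.5, 12.3]
orientation: [0.288, 3.128, -0.0]
contact_force: [-0.5, -0.1, -0.1]
finger_gap: -0.1
grip_force: 0.0
```

Request:
move_arm(commands=[[0,[0,-3,0],0],[0,[0,-3,0],0],[0,[0,-3,0],0],[0,[0,-3,0],0],[0,[0,-3,0],0]])

```text
time_s: 24.45
tcp_pos: [517.3, -68.3, 12.3]
orientation: [0.288, 3.128, -0.0]
contact_force: [0.7, 0.4, -0.2]
finger_gap: 0.3
grip_force: 0.0
```

```bash
python3 - <<'E'
from h import *
O=np.array([527.5,-10.6]);ax=np.array([.18236,.98323]);ay=np.array([-.98323,.18236])
lo=lambda P:np.c_[(P[:,:2]-O)@ax,(P[:,:2]-O)@ay]
s=sensors.state(); c=cam("wrist"); p,d=optics.capture("wrist"); print(lo(s["tcp_pos"][None]),s["contact_force"])
cv2.imwrite("pics/w6.png",p[:,:,::-1])
E
```

```text
[[-58.55326899  -0.51773974]] [ 0.66352901  0.42183    -0.1876719 ]
```

View pics/w6.png

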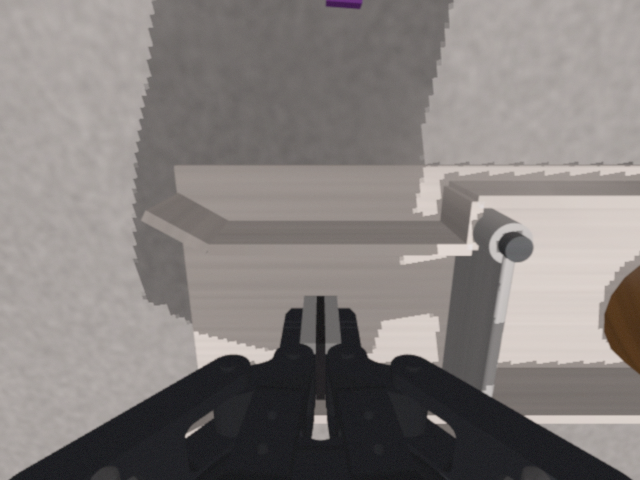

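The flap is shut (from (515,247) to (490,390)), the case is behind it at the right edge, and the fingers are clear of it. I'll continue out of the mouth, then lift.

Request:
move_arm(commands=[[0,[0,-4,0],0],[0,[0,-8,0],0],[0,[0,-10,0],0],[0,[0,-10,0],0],[0,[0,-10,0],0]])

```text
time_s: 25.0
tcp_pos: [509.5, -110.4, 12.3]
orientation: [0.289, 3.128, -0.0]
contact_force: [0.7, 0.4, 0.5]
finger_gap: -0.3
grip_force: 0.0
```

Request:
move_arm(commands=[[0,[0,-10,0],0],[0,[0,-10,0],0],[0,[0,-10,0],0],[0,[0,-10,0],0],[0,[0,-5,0],0]])

```text
time_s: 25.5
tcp_pos: [501.3, -154.6, 12.3]
orientation: [0.289, 3.128, -0.0]
contact_force: [-0.1, 0.4, -0.5]
finger_gap: 0.1
grip_force: 0.0
```

Request:
move_arm(commands=[[0,[0,0,-20],0],[0,[0,-20,-30],0],[0,[0,-40,-30],0],[0,[0,-40,-20],0],[0,[0,-20,0],0]])

```text
time_s: 26.0
tcp_pos: [480.3, -275.6, 116.0]
orientation: [0.29, 3.124, -0.006]
contact_force: [0.6, 0.1, 0.2]
finger_gap: 0.1
grip_force: 0.0
```

```bash
python3 - <<'E'
from h import *
O=np.array([527.5,-10.6]);ax=np.array([.18236,.98323]);ay=np.array([-.98323,.18236])
lo=lambda P:np.c_[(P[:,:2]-O)@ax,(P[:,:2]-O)@ay]
for _ in range(6): optics.capture("scene")
c=cam("top"); p,d=optics.capture("top"); s=sensors.state(); print(s["time_s"],lo(s["tcp_pos"][None]),s["contact_force"])
cv2.imwrite("pics/t7.png",p[:,:,::-1])
W=cloud(d,c).reshape(-1,3); W=W[d.reshape(-1)>0]; l=lo(W)
m=(abs(W[:,2]-49)<4)&(abs(l[:,0]-85)<35)&(abs(l[:,1])<34); 
print(m.sum(),W[m,2].mean(),cv2.minEnclosingCircle(l[m].astype(np.float32)))
E
```

```text
26.35 [[-2.64140248e+02 -1.41434459e-01]] [ 0.61154453 -0.56838011  0.12496761]
743 49.2972345368116 ((97.51692962646484, -4.062267780303955), 29.553640365600586)
```

View pics/t7.png

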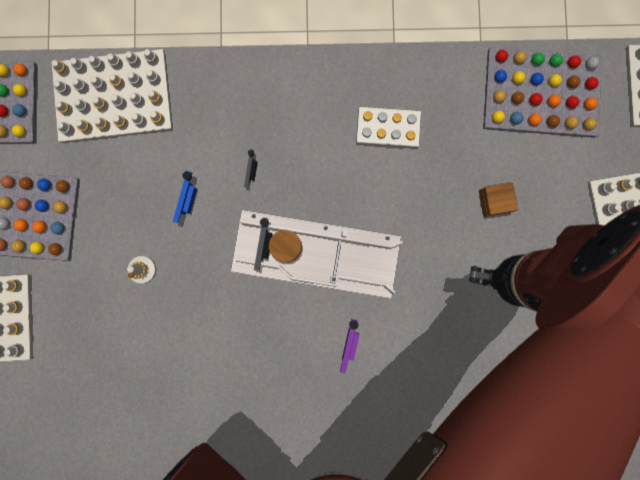

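The case stands upright against the pad at (285,247), the flap is shut, the other pieces are where they were, and the robot is clear. I'll hand in the job.

```bash
python3 -c "
from plant import close_job
print(close_job())"
```

```text
the job is handed in; nothing more can be done
None
```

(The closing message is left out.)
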